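# Put the saw's setting pieces back on their own boards

### The arm

A 6-joint arm with a two-finger parallel gripper is mounted at the origin on the work surface; the furniture and walls round the work are solid. World frame = base frame: x ahead of the robot, y to its left, z up, the work surface at z = 0. Lengths are in m, angles in rad, forces in N, time in s.
With the tool pointing down it reaches from about 0.35 to 1 m from the base axis. Payload 7.1 kg.
Tool frame: the origin (TCP) lies between the finger pads; the fingertips stand 22 mm ahead of it and the grasp point (between the pads) lies 3 mm ahead of it; x points along the fingers, y is the direction in which the jaws open and shut, and the axes are right-handed (so a half turn about x gives the same grasp; the last joint's range is limited). The gripper opens to 85 mm and grips with 20 to 120 N. Pads are 22 mm wide; open, the fingers measure 114 mm over their backs; the gripper's body (76 mm by 85 mm) begins 54 mm behind the grasp point. The pads swing forward as they close: fully open they stand 13 mm farther back than shut.
Start: joints at [-1.172, 0.423, 1.63, -0, 1.089, -0.019], TCP at [0.254, -0.571, 0.253] pointing down, gripper open.
Joint ranges: [-3, 3], [-0.9, 2.11], [0.09, 2.58], [-1.31, 4.45], [0.11, 2.69], [-2.54, 2.54]. Speed limits (rad/s): [2.39, 2.39, 3.01, 3.14, 3.14, 3.14].

### API

Orientations are given as a rotation vector (axis times angle).
In Python, from rig import manip gives the robot as it stands. The module is installed in compiled form; this text tells all that it offers. Calls block until the motion is done:
- manip.move_to(position, orientation): joint-space move of the TCP to a pose.
- manip.servo_line(position, orientation=None, rate=0.15): straight line of the TCP; orientation=None keeps the orientation; rate is the mean speed in m/s.
- manip.set_joints(angles): joint-space move.
- manip.command_gripper(opening, f_grip=None): finger opening in m; f_grip is the grip in N (None keeps the last); returns when the fingers have stopped.
- manip.hold(seconds).
- manip.solve_ik(position, orientation): joint angles nearest the present ones, or None.
- manip.camera(name): name is "scene" or "top"; returns a dict with "image" (480x640x3 uint8, red, green, blue), "fx", "fy", "cx", "cy" (pixels), "k1" (the pictures are not rectified: a ray, as slopes to the right and down, at radius r is drawn at 1 + k1 r^2 times it, then the intrinsics apply), "cam_to_world" (4x4, takes a point from camera to world coordinates). Camera axes: x right, y down, z forward; pixel columns grow to the right and rows downward; lengths in m; the calibration is good to about 2 mm. A picture is of the moment at which its call begins. There is no depth.
A pose or a line that the arm cannot do raises manip.IKError and nothing moves.
- manip.sign_off(): hands the job in, once; it reports no verdict.
Readings, each from a call of its own:
- manip.get_time(): time.
- manip.get_joint_positions(): joint angles.
- manip.get_joint_vel(): joint speeds.
- manip.get_tau(): joint torques, N m.
- manip.get_position(): TCP position.
- manip.get_ee_rot(): TCP orientation.
- manip.get_contact_force(): force on the tool from outside, world axes, zero at the start.
- manip.get_torque(): the same for the moment, N m.
- manip.get_width(): finger opening in m.
Only numpy, scipy, OpenCV 4.12 (cv2) and the standard library are available. Lean on these libraries where they do the work, as an engineer would, in place of code of your own. Each camera call takes 0.05 s, during which the arm holds its last target.

### The job

The four setting pieces beside the saw (square test piece, long offcut, short offcut and hexagon nut) have been put back on one another's plywood boards. Change them round, using the empty black rubber mat as a free spot on the way, so that each lies flat in the middle of the board of its own shape (test piece on the square board, long offcut on the long board, short offcut on the short board, nut on the round board), with the test piece and the offcuts turned to line up with their board's sides.

Things in the scene. Friction and masses are not known exactly. Their poses are not given: they have to be found in the camera images.
- test_piece: loose laminated test piece, a square block 60 x 60 mm, 40 mm tall, pale top; origin at the centre of its underside, x and y along its sides. Belongs on the square board.
- long_offcut: loose long wooden offcut, 120 mm along its x, 50 mm along its y, 22 mm tall; origin at the centre of its underside. Belongs on the long board.
- short_offcut: loose short wooden offcut, 45 mm along its x, 85 mm along its y (the long side), 18 mm tall; origin at the centre of its underside. Belongs on the short board.
- hex_nut: loose steel nut, a regular hexagon lying flat, 25 mm across flats (one pair of flats faces along its x, the others are 60 degrees round), 28 mm across corners along its y, 11 mm tall; origin at the centre of its underside. Belongs on the round board.
- square_board: fixed plywood board, 8 mm thick, flat, its top at z = 8 mm, with a dark inlay in the middle showing the outline of the piece that belongs on it (flush, no rim); origin at the centre of its underside; 84 x 84 mm, x and y along its sides.
- long_board: fixed plywood board, 8 mm thick, flat, its top at z = 8 mm, with a dark inlay in the middle showing the outline of the piece that belongs on it (flush, no rim); origin at the centre of its underside; 144 mm along its x, 74 mm along its y.
- short_board: fixed plywood board, 8 mm thick, flat, its top at z = 8 mm, with a dark inlay in the middle showing the outline of the piece that belongs on it (flush, no rim); origin at the centre of its underside; 109 mm along its x, 69 mm along its y.
- round_board: fixed plywood board, 8 mm thick, flat, its top at z = 8 mm, with a dark inlay in the middle showing the outline of the piece that belongs on it (flush, no rim); origin at the centre of its underside; a disc of 80 mm diameter with a hexagonal inlay.
- spare_mat: fixed plain black rubber mat, 130 mm along its x, 95 mm along its y, 4 mm thick, top at z = 4 mm, empty at the start; origin at the centre of its underside. A free spot to set a piece on meanwhile.
Things that resemble listed ones, but are neither listed nor needed, are in the scene too. Leave any turquoise look-alike of the long_offcut alone.

How it is judged:
By the outcome, as a careful person would: the job done as asked, in the order asked, and still so for the second after the job is handed in, with the robot touching nothing.
It also fails if it takes over 128 s, if anything falls off the work surface, if the arm or the gripper's body presses on something with over 40 N, if the wrist force passes 120 N, or if a joint passes its speed limit or range.

## Working session

There is one attempt and no reset: what is moved stays moved. The work goes in short steps, each a Python script; the robot and the scene stay as the last script left them, time stands still between calls to the robot, and variables do not carry over. Pictures are saved under pics/ and viewed, and the job is handed in when it is done.

```bash
mkdir -p pics; python3 - <<'E'
from rig import manip
import cv2,numpy as np,pickle
for n in("top","scene"):
    c=manip.camera(n); cv2.imwrite(f"pics/{n}0.png",c["image"][:,:,::-1]); pickle.dump(c,open(f"{n}0.pkl","wb"))
    print(n,c["fx"],c["fy"],c["cx"],c["cy"],c["k1"]);print(np.round(c["cam_to_world"],3))
print(manip.get_time(),manip.get_ee_rot())
E
```

```text
top 551.467349016827 551.467349016827 321.6984900963837 240.739589423038 -0.13309389415550807
[[ 0.009 -0.996  0.086  0.411]
 [-1.    -0.012 -0.027 -0.068]
 [ 0.028 -0.086 -0.996  1.052]
 [ 0.     0.     0.     1.   ]]
scene 493.9813106874139 493.9813106874139 325.13382873432045 235.06419085945257 0.006811426009450059
[[-0.848 -0.288  0.446  0.04 ]
 [-0.53   0.491 -0.691  0.613]
 [-0.02  -0.822 -0.569  0.634]
 [ 0.     0.     0.     1.   ]]
0.1 [ 1.99135626  0.42353274 -1.99187905]
```

View pics/top0.png

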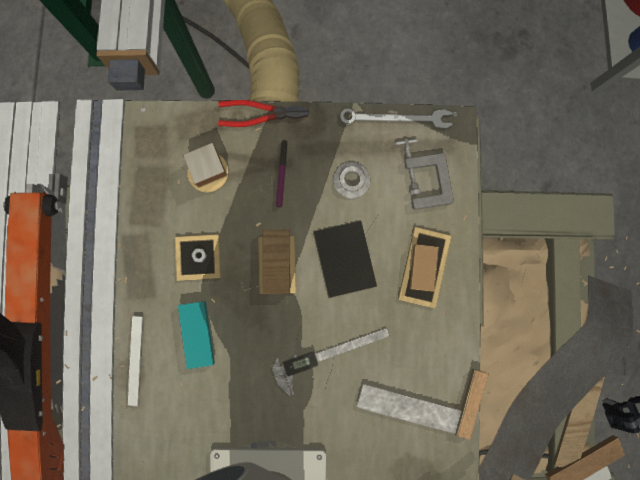

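View pics/scene0.png

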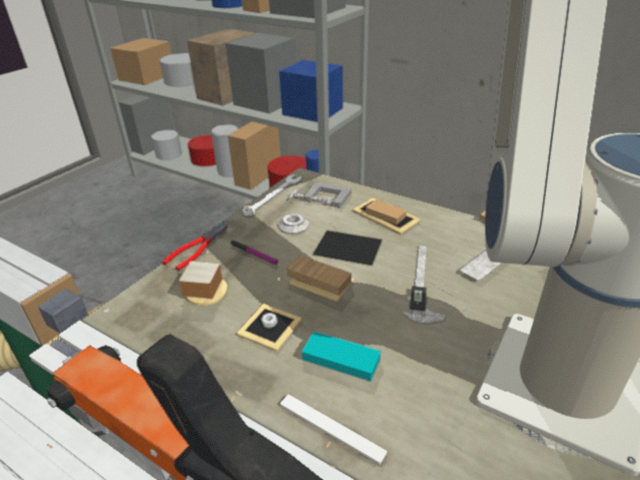

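The top view shows the test piece on the round board (207,168), the nut on the square board (198,256), the long offcut on the short board (277,262) and the short offcut on the long board (425,266). The mat is at (345,259) and the turquoise look-alike at (196,335). Next I'll make metric ortho crops.

```bash
cat > h.py <<'E'
import numpy as np,cv2,pickle
def proj(c,P):
    P=np.atleast_2d(P).astype(float); M=np.linalg.inv(c["cam_to_world"])
    q=P@M[:3,:3].T+M[:3,3]; s=q[:,:2]/q[:,2:]; r2=(s**2).sum(1,keepdims=True)
    s=s*(1+c["k1"]*r2); return s*[c["fx"],c["fy"]]+[c["cx"],c["cy"]]
def ray(c,uv,z):
    K=np.array([[c["fx"],0,c["cx"]],[0,c["fy"],c["cy"]],[0,0,1.]])
    uv=np.atleast_2d(uv).astype(float)
    s=cv2.undistortPoints(uv[:,None],K,np.array([c["k1"],0,0,0.]))[:,0]
    s0=(uv-[c["cx"],c["cy"]])/[c["fx"],c["fy"]]; s=s0.copy()
    for _ in range(30): s=s0/(1+c["k1"]*(s**2).sum(1,keepdims=True))
    T=c["cam_to_world"]; d=np.c_[s,np.ones(len(s))]@T[:3,:3].T
    return (T[:3,3]+d*((z-T[2,3])/d[:,2:]))[:,:2]
def crop(c,ctr,z,half=0.1,n=600):
    # ortho on plane z: up = +x, left=+y ; px->world: x=cx+half-(r)*2half/n
    v,u=np.mgrid[0:n,0:n]; k=2*half/n
    X=ctr[0]+half-v*k; Y=ctr[1]+half-u*k
    p=proj(c,np.c_[X.ravel(),Y.ravel(),np.full(X.size,z)]).reshape(n,n,2).astype(np.float32)
    return cv2.remap(c["image"],p[...,0],p[...,1],cv2.INTER_CUBIC)
def rect(ctr,a,lx,ly,z):
    R=np.array([[np.cos(a),-np.sin(a)],[np.sin(a),np.cos(a)]])
    q=np.array([[1,1],[1,-1],[-1,-1],[-1,1]])*[lx/2,ly/2]@R.T+ctr
    return np.c_[q,np.full(4,z)]
E
python3 - <<'E'
from h import *
c=pickle.load(open("top0.pkl","rb"))
ps={"test":(207,166),"nut":(198,256),"long":(277,262),"short":(425,266),"mat":(345,259),"turq":(196,335)}
for n,p in ps.items(): print(n,ray(c,p,0.008).round(3))
im=[]
for n in ("test","nut","long","short"):
    ctr=ray(c,ps[n],.008)[0].round(2); i=crop(c,ctr,.008,.08,400)
    cv2.putText(i,n+str(ctr),(5,15),0,.5,(255,0,0)); im.append(i)
o=np.vstack([np.hstack(im[:2]),np.hstack(im[2:])])
cv2.imwrite("pics/o.png",cv2.resize(o,(600,600))[:,:,::-1])
b=[]
im=c["image"]
for n in ("test","nut","long","short"):
    u,v=ps[n]; s=im[v-44:v+44,u-50:u+50]; b.append(cv2.resize(s,None,fx=4,fy=3.4*4/3.4,interpolation=cv2.INTER_CUBIC)[:300,:400] if 0 else cv2.resize(s,(400,352),interpolation=cv2.INTER_CUBIC)[26:326])
cv2.imwrite("pics/b.png",np.vstack([np.hstack(b[:2]),np.hstack(b[2:])])[:,:,::-1])
E
```

```text
test [[0.643 0.126]]
nut [[0.469 0.138]]
long [[ 0.46  -0.012]]
short [[ 0.455 -0.295]]
mat [[ 0.467 -0.141]]
turq [[0.32  0.138]]
```

View pics/o.png

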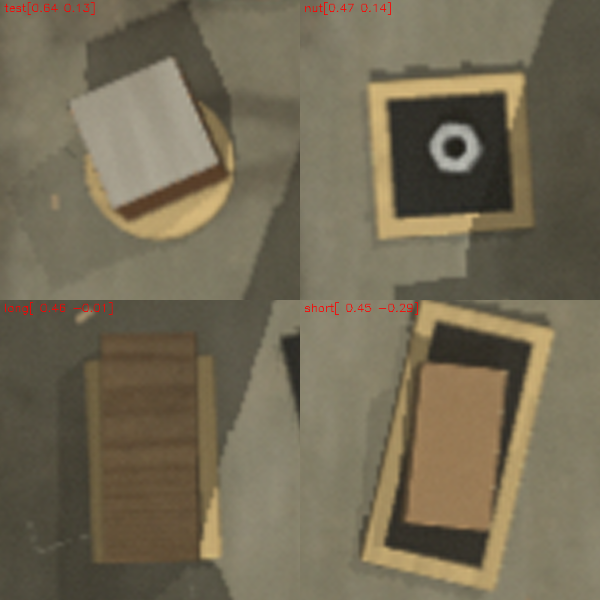

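View pics/b.png

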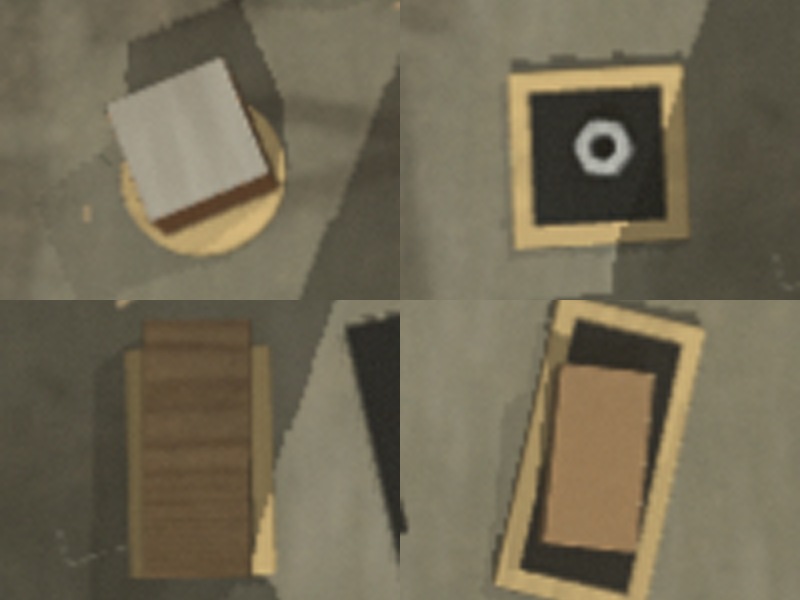

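```bash
cat > fit.py <<'E'
from h import *
c=pickle.load(open("top0.pkl","rb"))
def w(ctr,pts,z):
    pts=np.array(pts,float); k=.16/300
    P=np.c_[ctr[0]+.08-pts[:,1]*k, ctr[1]+.08-pts[:,0]*k, np.full(len(pts),.008)]
    return ray(c,proj(c,P),z)
def rfit(Q,lx,ly):
    ctr=Q.mean(0)
    # corners order TL,TR,BR,BL ; up=+x left=+y -> (+,+),(+,-),(-,-),(-,+)
    m=np.array([[1,1],[1,-1],[-1,-1],[-1,1]])*[lx/2,ly/2]; q=Q-ctr
    a=np.arctan2((m[:,0]*q[:,1]-m[:,1]*q[:,0]).sum(),(m*q).sum())
    return ctr,a,np.linalg.norm(np.roll(Q,-1,0)-Q,axis=1)
A=dict(test=(.64,.13),nut=(.47,.14),long=(.46,-.01),short=(.45,-.29))
A={k:np.round(ray(c,p,.008)[0],2) for k,p in dict(test=(207,166),nut=(198,256),long=(277,262),short=(425,266)).items()}
items=dict(
 test=("test",[(69,102),(173,57),(218,162),(113,210)],.048,.06,.06),
 sqb=("nut",[(67,82),(224,73),(233,231),(78,240)],.008,.084,.084),
 long=("long",[(101,33),(195,33),(197,262),(99,262)],.030,.12,.05),
 shb=("long",[(85,62),(211,56),(220,259),(92,262)],.008,.109,.069),
 short=("short",[(121,62),(207,70),(189,231),(106,221)],.026,.085,.045),
 lgb=("short",[(120,0),(253,28),(194,289),(62,260)],.008,.144,.074))
R={}
for n,(p,pts,z,lx,ly) in items.items():
    ctr,a,e=rfit(w(A[p],pts,z),lx,ly); R[n]=(ctr,a,lx,ly,z)
    print(n,ctr.round(4),np.degrees(a).round(1),(e*1000).round(1))
R["nut"]=(w(A["nut"],[(156,147)],.019)[0],0,.028,.025,.019)
R["rdb"]=(w(A["test"],[(159,163)],.008)[0],0,.08,.08,.008)
print("nut",R["nut"][0],"rdb",R["rdb"][0])
pickle.dump(R,open("R.pkl","wb"))
E
cat > ov.py <<'E'
from h import *
def overlay(c,R,names,views,fn,scale=5):
    b=[]
    for (u,v) in views:
        s=cv2.resize(c["image"][v-40:v+40,u-40:u+40],(400,400),interpolation=cv2.INTER_CUBIC)[50:350] if False else cv2.resize(c["image"][v-37:v+38,u-40:u+40],(400,375),interpolation=cv2.INTER_CUBIC)
        for n in names:
            ctr,a,lx,ly,z=R[n]
            if n in("rdb","nut"):
                t=np.linspace(0,2*np.pi,60); r=.04 if n=="rdb" else .0135; P=np.c_[ctr[0]+r*np.cos(t),ctr[1]+r*np.sin(t),np.full(60,z)]
            else: P=rect(ctr,a,lx,ly,z)
            q=((proj(c,P)-[u-40,v-37]+.5)*5-.5)
            cv2.polylines(s,[np.round(q*8).astype(np.int32)],True,(255,0,0),1,cv2.LINE_AA,3)
        b.append(s[37:337])
    cv2.imwrite(fn,np.vstack([np.hstack(b[:2]),np.hstack(b[2:])])[:,:,::-1])
E
python3 fit.py; python3 - <<'E'
from ov import *
overlay(pickle.load(open("top0.pkl","rb")),R:=pickle.load(open("R.pkl","rb")),list(R),[(207,168),(198,256),(277,262),(425,266)],"pics/ov.png")
E
```

```text
test [0.6401 0.1259] 23.3 [58.1 58.6 59.2 59.8]
sqb [0.4665 0.1397] 3.5 [83.9 84.4 82.8 84.5]
long [ 0.4603 -0.0102] -0.0 [ 49.1 119.6  51.2 119.6]
shb [ 0.4548 -0.0111] 2.2 [ 67.3 108.4  68.3 106.7]
short [ 0.4514 -0.2892] -5.9 [45.3 84.9 43.8 83.7]
lgb [ 0.4531 -0.2939] -12.5 [ 72.5 142.7  72.1 142.1]
nut [0.47095899 0.1346437 ] rdb [0.63306667 0.1252    ]
```

View pics/ov.png

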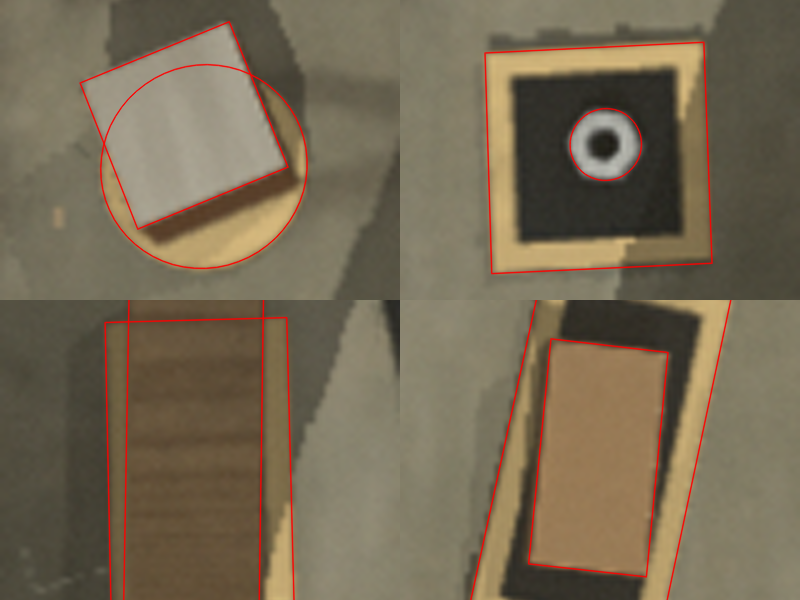

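The outlines fit closely. Before gripping the nut I need its flat direction and the mat pose.

```bash
python3 - <<'E'
from h import *
c=pickle.load(open("top0.pkl","rb")); R=pickle.load(open("R.pkl","rb"))
i=crop(c,R["nut"][0],.019,.025,400); j=crop(c,(.467,-.141),.004,.09,400)
cv2.imwrite("pics/nut.png",np.hstack([i,j])[:,:,::-1])
E
```

```text
(no output)
```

View pics/nut.png

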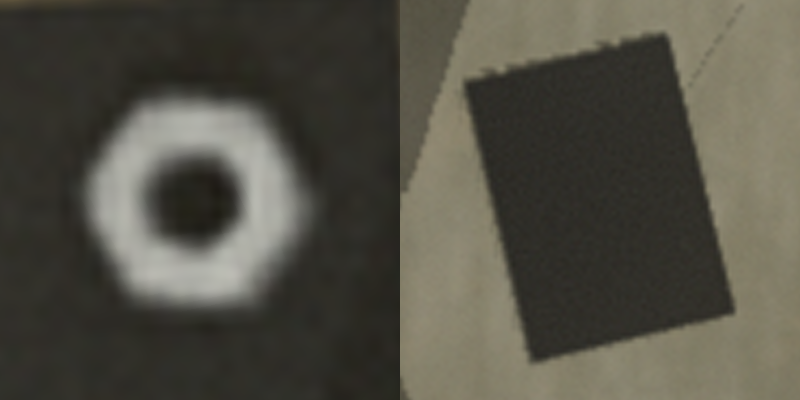

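The nut's flats face along world x, turned about -2.5°. The mat is centred at about (0.468, -0.141) and turned about 13°. Nut goes first.

```bash
cat > mv.py <<'E'
from rig import manip
from h import *
from scipy.spatial.transform import Rotation as Ro
HOV=.15
def ori(a):
    c,s=np.cos(a),np.sin(a)
    return Ro.from_matrix(np.array([[0,-s,c],[0,c,s],[-1,0,0]],float)).as_rotvec()
def best(x,y,a,z=HOV):
    q0=np.array(manip.get_joint_positions()); o=[]
    for k in(-1,0,1):
        q=manip.solve_ik([x,y,z],ori(a+k*np.pi))
        if q is not None: o.append((abs(np.array(q)-q0).max()+.3*abs(q[5]),a+k*np.pi,q))
    assert o
    return min(o,key=lambda t:t[0])[1]
def st(m): print(m,"t",round(manip.get_time(),1),"w",round(manip.get_width(),4),"F",np.round(manip.get_contact_force(),1),"p",np.round(manip.get_position(),4))
def pick(xy,a,z,wopen,f):
    x,y=xy; a=best(x,y,a); manip.command_gripper(wopen)
    manip.move_to([x,y,HOV],ori(a)); manip.servo_line([x,y,z+.02],rate=.12); manip.servo_line([x,y,z],rate=.05)
    st("at"); manip.command_gripper(0.0,f); manip.hold(.2); st("gripped"); manip.servo_line([x,y,HOV],rate=.12); st("lift")
def place(xy,a,z,wopen):
    x,y=xy; a=best(x,y,a)
    manip.move_to([x,y,HOV],ori(a)); manip.servo_line([x,y,z+.02],rate=.12); manip.servo_line([x,y,z],rate=.04); manip.hold(.2)
    st("down"); manip.command_gripper(wopen); manip.hold(.2); st("open"); manip.servo_line([x,y,HOV],rate=.12)
def snap(n):
    c=manip.camera("top"); pickle.dump(c,open(n+".pkl","wb")); return c
E
python3 - <<'E'
from mv import *
R=pickle.load(open("R.pkl","rb"))
a=np.radians(87.5)
pick(R["nut"][0],a,.033,.045,40)
place((.468,-.141),a,.0295,.045)
manip.move_to([.60,-.05,.2],ori(0)); c=snap("c1"); st("")
cv2.imwrite("pics/c1.png",c["image"][:,:,::-1])
E
```

```text
at t 4.7 w 0.0449 F [-0.2  0.1  0.3] p [0.4707 0.1346 0.0327]
gripped t 5.2 w 0.0233 F [-1.3 -0.5  6.1] p [0.4711 0.1347 0.0333]
lift t 6.4 w 0.0228 F [ 0.1  0.4 -0.6] p [0.4704 0.1345 0.1494]
down t 9.3 w 0.0233 F [-1.   0.7  2.1] p [ 0.4677 -0.141   0.0293]
open t 9.8 w 0.0452 F [ 0.4  0.5 -1.2] p [ 0.468  -0.141   0.0295]
 t 12.3 w 0.0449 F [-0.6 -0.3  0.4] p [ 0.5993 -0.0503  0.1994]
```

View pics/c1.png

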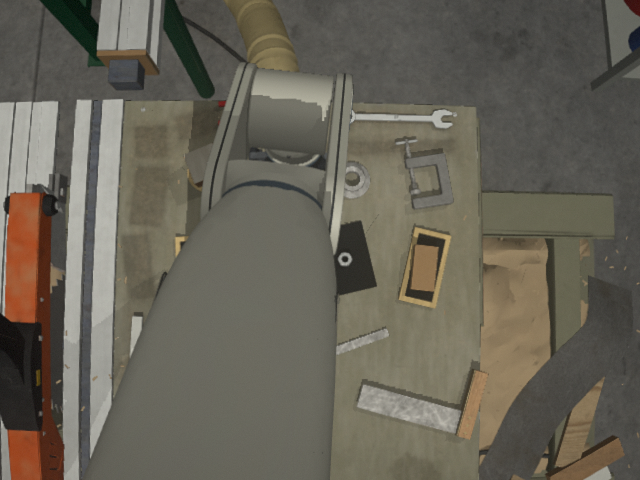

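The nut lies on the mat at (345,259). I'll measure it against where it was commanded to find the camera bias.

```bash
python3 - <<'E'
from h import *
c=pickle.load(open("c1.pkl","rb"))
i=crop(c,(.468,-.141),.015,.025,500)
cv2.drawMarker(i,(250,250),(255,0,0),0,40,1)
cv2.imwrite("pics/n1.png",i[:,:,::-1])
g=cv2.cvtColor(crop(c,(.468,-.141),.015,.025,500),cv2.COLOR_RGB2GRAY); m=(g>110).astype(np.uint8)
cs,_=cv2.findContours(m,0,2)
k=max(cs,key=cv2.contourArea);(u,v),r=cv2.minEnclosingCircle(k);M=cv2.moments(cv2.convexHull(k)); u,v=M["m10"]/M["m00"],M["m01"]/M["m00"]
print(u,v,r,"dx",(250-v)*.1,"dy",(250-u)*.1)
E
```

```text
236.86687275327003 261.09050021313516 131.4779815673828 dx -1.109050021313516 dy 1.313312724672997
```

View pics/n1.png

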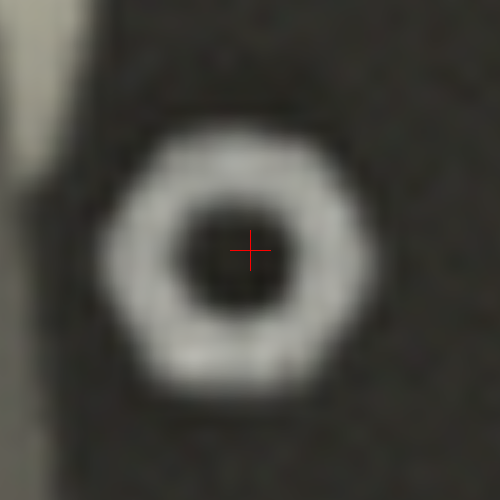

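```bash
cat >> mv.py <<'E'
def away(): manip.set_joints([-1.172,0.423,1.63,0,1.089,-0.019])
E
python3 - <<'E'
from mv import *
R=pickle.load(open("R.pkl","rb")); b=np.array([.0011,0])
pick(R["test"][0]+b,R["test"][1],.036,.085,60)
place(R["sqb"][0]+b,R["sqb"][1],.0363,.08)
away(); c=snap("c2"); st("")
i=crop(c,R["sqb"][0],.048,.08,400); j=crop(c,R["rdb"][0],.008,.05,400)
cv2.polylines(i,[np.round((np.array([.08+R["sqb"][0][0],.08+R["sqb"][0][1]])-rect(*R["sqb"][:2],.06,.06,0)[:,:2])[:,::-1]*2500).astype(int)],True,(255,0,0),1)
cv2.imwrite("pics/c2.png",np.hstack([i,j])[:,:,::-1])
E
```

```text
at t 15.0 w 0.0848 F [-0.1  0.1  0.8] p [0.6409 0.1258 0.0356]
gripped t 15.6 w 0.0592 F [1.1 0.6 5.3] p [0.6416 0.126  0.0365]
lift t 16.7 w 0.0596 F [-0.1 -0.4 -1.1] p [0.6405 0.1257 0.1491]
down t 19.2 w 0.0592 F [-3.3 -1.4  7.9] p [0.4674 0.1397 0.0364]
open t 19.7 w 0.0803 F [ 0.2 -1.  -0.4] p [0.4676 0.1397 0.0362]
 t 23.5 w 0.08 F [ 0.2 -0.7  0.9] p [ 0.2543 -0.5705  0.2532]
```

View pics/c2.png

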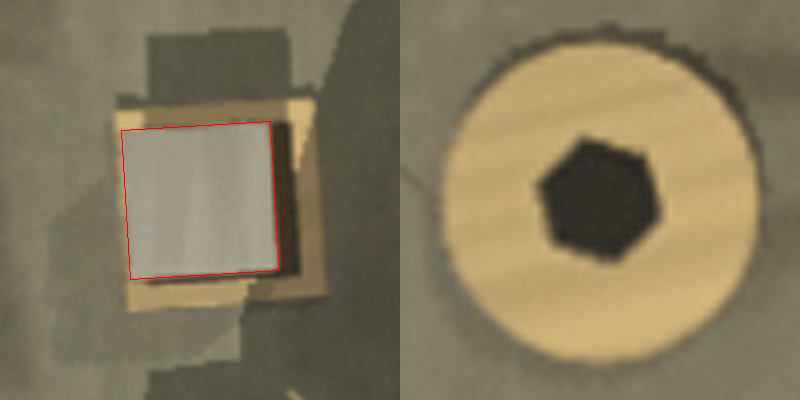

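The test piece sits within about 0.5 mm of its outline. The round board's inlay is clear, centred at (599,200) in the crop, with corners at about 13.5°. Next is the nut to the round board, then the short offcut to the mat.

```bash
python3 - <<'E'
from mv import *
R=pickle.load(open("R.pkl","rb")); b=np.array([.0011,0])
pick((.468,-.1397),np.radians(87.5),.029,.045,40)
place(R["rdb"][0]+b+[-.0001,0],np.radians(73.5),.0333,.045)
pick(R["short"][0]+b,R["short"][1],.032,.07,60)
place((.468,-.141),R["short"][1],.0283,.065)
away(); c=snap("c3"); st("")
i=crop(c,R["rdb"][0],.019,.05,400); j=crop(c,(.468,-.141),.022,.06,400)
cv2.polylines(j,[np.round((np.array([.06+.468,.06-.141])-rect((.468,-.141),R["short"][1],.085,.045,0)[:,:2])[:,::-1]*400/.12).astype(int)],True,(255,0,0),1)
cv2.imwrite("pics/c3.png",np.hstack([i,j])[:,:,::-1])
E
```

```text
at t 27.3 w 0.045 F [-0.2 -0.6  0.7] p [ 0.4678 -0.1396  0.0287]
gripped t 27.8 w 0.0232 F [-1.2  0.8  5.5] p [ 0.4682 -0.1397  0.0293]
lift t 29.0 w 0.0236 F [ 0.7 -0.3 -0.3] p [ 0.4675 -0.1395  0.1494]
down t 32.0 w 0.0237 F [-2.1  0.1  5.8] p [0.6337 0.1252 0.0333]
open t 32.5 w 0.0452 F [ 0.1 -0.7  0.9] p [0.634  0.1252 0.0332]
at t 37.2 w 0.0703 F [-0.6 -0.7  0.9] p [ 0.4523 -0.2891  0.0317]
gripped t 37.7 w 0.0434 F [-0.8  0.2  6.6] p [ 0.4528 -0.2894  0.0325]
lift t 38.9 w 0.0438 F [ 0.1 -0.3  0.2] p [ 0.4521 -0.2889  0.1493]
down t 41.4 w 0.0434 F [-1.5  0.5 11.2] p [ 0.4678 -0.1409  0.0285]
open t 41.9 w 0.065 F [0.2 0.6 0.4] p [ 0.4679 -0.141   0.0282]
 t 44.9 w 0.0647 F [-0.2 -0.1  0.2] p [ 0.2543 -0.5703  0.2529]
```

View pics/c3.png

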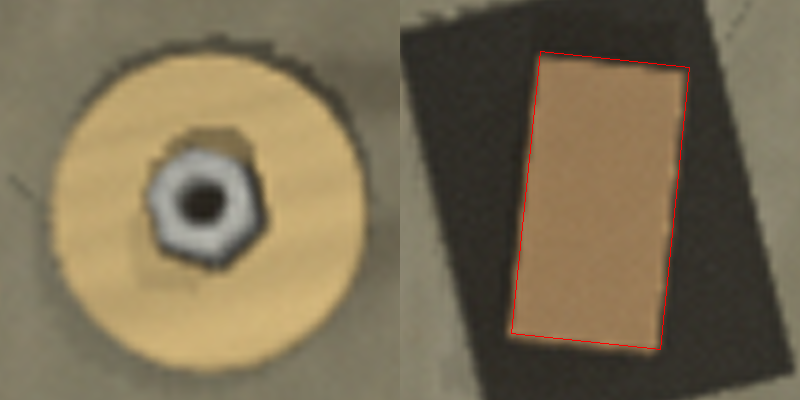

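The nut is within about 1 mm of the round board's centre, with its inlay alignment matched. The short offcut is on the mat as commanded. Now the long offcut to the long board, then the short one to the short board.

```bash
python3 - <<'E'
from mv import *
R=pickle.load(open("R.pkl","rb")); b=np.array([.0011,-.0003])
pick(R["long"][0]+b,R["long"][1],.033,.075,70)
place(R["lgb"][0]+b,R["lgb"][1],.0333,.07)
away(); c=snap("c4"); st("")
def ov(n,m,lx,ly,z,h):
    i=crop(c,R[n][0],z,h,400)
    for (X,Y) in ((lx,ly),): cv2.polylines(i,[np.round((np.array(R[n][0])+h-rect(*R[n][:2],X,Y,0)[:,:2])[:,::-1]*200/h).astype(int)],True,(255,0,0),1)
    return i
i=ov("lgb",0,.12,.05,.03,.085); j=ov("shb",0,.109,.069,.008,.07)
cv2.imwrite("pics/c4.png",np.hstack([i,j])[:,:,::-1])
E
```

```text
at t 48.9 w 0.0753 F [ 0.3  0.3 -0.8] p [ 0.4611 -0.0105  0.0327]
gripped t 49.4 w 0.0486 F [-1.3 -0.2  5.9] p [ 0.4616 -0.0105  0.0335]
lift t 50.5 w 0.0485 F [ 0.3  0.4 -0.4] p [ 0.4609 -0.0104  0.1495]
down t 53.5 w 0.0485 F [-1.1  1.7  8.3] p [ 0.4539 -0.2941  0.0335]
open t 54.0 w 0.0702 F [ 0.5 -0.5 -0. ] p [ 0.4542 -0.2941  0.0332]
 t 56.5 w 0.0694 F [0.4 0.8 0.9] p [ 0.2542 -0.5702  0.2526]
```

View pics/c4.png

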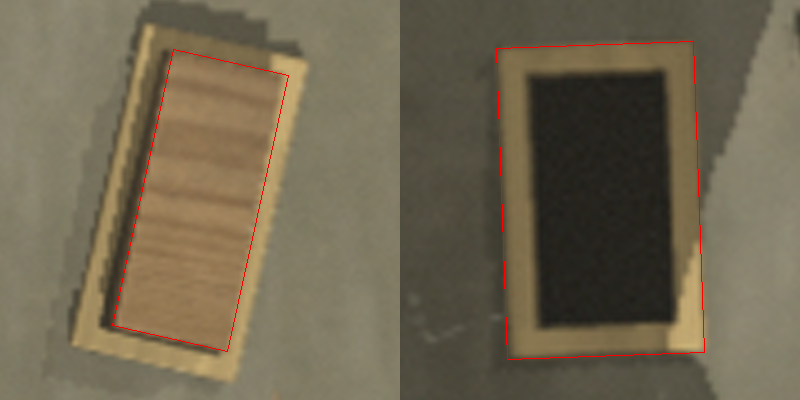

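The long offcut is lined up within about 1 mm, and the short board's fitted outline matches its edges.

```bash
python3 - <<'E'
from mv import *
R=pickle.load(open("R.pkl","rb")); b=np.array([.0011,-.0003])
pick((.468,-.141),R["short"][1],.028,.07,60)
place(R["shb"][0]+b,R["shb"][1],.0323,.065)
away(); c=snap("c5"); st("")
def ov(n,lx,ly,z,h):
    i=crop(c,R[n][0],z,h,300)
    cv2.polylines(i,[np.round((np.array(R[n][0])+h-rect(*R[n][:2],lx,ly,0)[:,:2])[:,::-1]*150/h).astype(int)],True,(255,0,0),1)
    return i
f=cv2.resize(c["image"],(400,300))
t=np.hstack([ov("shb",.085,.045,.026,.065),ov("sqb",.06,.06,.048,.06)])
u=np.hstack([crop(c,R["rdb"][0],.019,.05,300),ov("lgb",.12,.05,.03,.08)])
cv2.imwrite("pics/c5.png",np.vstack([t,u])[:,:,::-1])
s=manip.camera("scene")["image"]; cv2.imwrite("pics/s5.png",s[:,:,::-1])
E
```

```text
at t 60.1 w 0.0699 F [0.2 0.  0.3] p [ 0.4678 -0.1409  0.0277]
gripped t 60.6 w 0.0433 F [-2.2  0.4  5.8] p [ 0.4682 -0.1411  0.0285]
lift t 61.8 w 0.0436 F [ 0.5  0.4 -0.1] p [ 0.4675 -0.1409  0.1494]
down t 64.2 w 0.0435 F [-2.7 -0.3 11.2] p [ 0.4557 -0.0113  0.0325]
open t 64.7 w 0.065 F [-0.3  0.3  0.7] p [ 0.4559 -0.0114  0.0322]
 t 68.1 w 0.0651 F [ 0.5  0.3 -0.7] p [ 0.2543 -0.5704  0.2531]
```

View pics/c5.png

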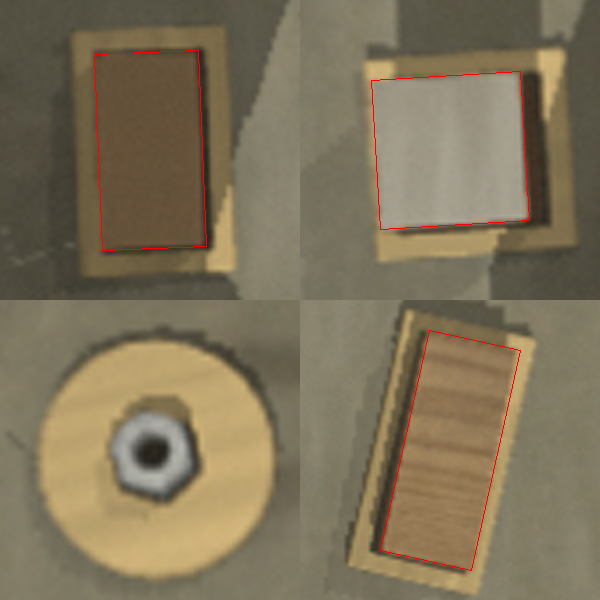

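View pics/s5.png

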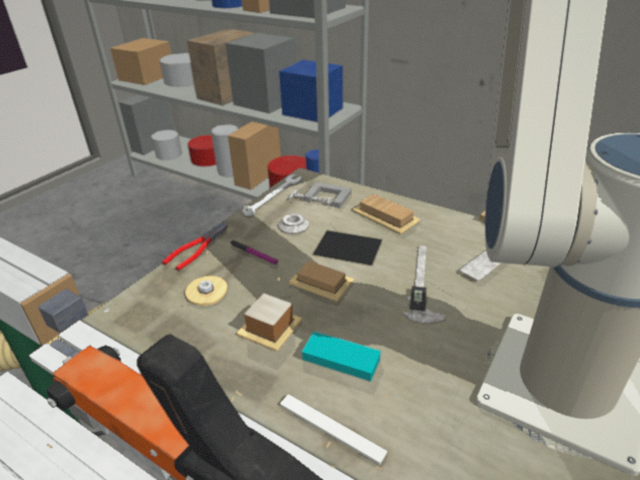

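All four pieces lie on their own boards, matching the target outlines to about 1 mm. The mat is empty and the turquoise piece is untouched.

```bash
python3 -c "
from rig import manip
manip.sign_off(); print(manip.get_time())"
```

```text
the job is handed in; nothing more can be done
the job is handed in; nothing more can be done
```

The job is done and handed in after about 68 s of robot time: each of the four pieces now lies flat on the board of its own shape. I used the mat twice:
1. The nut went to the mat, the test piece to the square board, and then the nut to the round board.
2. The short offcut went to the mat, the long offcut to the long board, and then the short offcut to the short board.

**Last checks:** In the last top-camera view, the test piece and both offcuts matched their target outlines to about 1 mm and were lined up with their boards. The nut was within about 1 mm of the round board's centre and turned to match the hexagonal inlay. The mat was empty, the turquoise look-alike had not been moved, and the arm was back at its start pose, clear of everything. The highest contact force I read was about 11 N, though I only read it at certain points in each move.

**Disagreements:** The camera and robot positions differed by about 1 mm in x, which I corrected for when placing. The gripper also read the pieces 1–2 mm narrower than their stated sizes, with no visible effect on the placing. No checks failed.

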